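Cap a sauce jar on the bench capping press and keep the lever down

TASK

Stand the squat jar with the raised lid in the round nest of the capping press's drawn-out shuttle, push the shuttle fully home so that the jar is under the ram, then swing the press's side lever fully down to its stop so that the ram presses the lid home. Let only the press push the lid, keep the jar upright and leave the other goods where they stand. Finish while still holding the lever fully down: do not let go of it.

Things in the scene. Friction and masses are not known exactly. Their poses are not given: they have to be found in the camera images.
- jar: Squat white jar, about 300 g, standing alone right or left of the press (those in the grey tray are finished). Origin: centre of its underside, z up. Body 56 mm diameter up to 52 mm height (grip here), shoulder to a 42 mm neck. Metal press-on lid, 50 mm diameter, 16 mm tall, raised at the start: top at 84 mm, 77 mm once pressed home. Jar and lid are round: yaw does not matter.
- lid (a joint): How far the lid has been pressed onto the jar, m: 0 raised (start), 0.007 fully home. It needs about 10 N straight down and stays where it is pushed.
- press: Grey C-shaped bench press, fixed, slightly turned. Origin: on the worktop under the ram axis; x from operator's side to column, y to its left. In mm: bed x -130 to 160, 190 wide, 20 high. Column x 85 to 145. Head x -52 to 130, 84 wide, z 155 to 240; ram top z 330. Shuttle guides at y +-64, 50 high. Lever shaft along y at x 0, z 180, out to the lever at y -130 (right). Spring drum to y 78.
- ram: Vertical ram with a round platen, 68 mm in diameter, rubber face 60 mm. Origin: centre of the platen's underside, 130 mm above the worktop while the lever is up; the lever moves it down in proportion, 22.6 mm over its full travel, where it presses on the lid of a jar in the nest.
- shuttle (a joint): Travel of the shuttle (the press's sliding jar drawer), m: 0 fully home under the ram, grows as it is drawn out towards the operator (press -x), at most 0.125. Starts 0.105 to 0.125 out. About 1.5 N of friction, light damping; nothing latches it, it stays where it is left.
- nest (a point): Centre of the floor of the shuttle's round nest, where the jar's underside rests, 31 mm above the worktop. Recess 61 mm in diameter, 12 mm deep, 3 mm chamfer; its rim (plate top, 150 x 104 mm) is 43 mm above the worktop. At home it is straight under the ram; it moves with the shuttle. Axes as the press.
- shuttle_pull (a point): Centre of the front (operator's side) face of the shuttle's upturned pull: an upright steel plate 90 mm wide in y, 10 mm thick, from 25 to 80 mm above the worktop. This point is 62 mm up and 110 mm from the nest's centre towards press -x; it moves with the shuttle. Push it towards press +x to send the shuttle home. Axes as the press.
- grip (a point): Black round hand grip at the lever's end, 26 mm in diameter, 75 mm long, lying along press y, sticking out to the right of the 14 mm lever bar. The point lies on its axis: the grip runs from 35 mm left to 40 mm right of it. At the start at press x -139, y -172 mm, 310 mm above the worktop. Turns with the lever. Can be pressed from above anywhere on the outer 60 mm.
- lever (a joint): Lever angle, rad: 0 raised (start), 0.95 fully down on its stop. The grip's axis follows an arc of 190 mm radius about the shaft; the lever points to press -x, (0.75 - angle) rad above level, so the grip ends 142 mm above the worktop at press x -186 mm. A return spring lifts it: pressed from above it takes 6 to 11 N on the way down, some 15 N at the stop with the ram hard on a lid. Springs up when let go.
- bottle_tall: Bystander: dark sauce bottle with red cap, 54 mm in diameter, 190 mm tall, loose. Origin: centre of its underside.
- bottle_small: Bystander: red sauce bottle, 50 mm in diameter, 150 mm tall, loose. Origin: centre of its underside.
- label_roll: Bystander: roll of blank labels, 90 mm in diameter, 50 mm tall, loose. Origin: centre of its underside.
- lid_stack: Bystander: stack of spare lids, 50 mm in diameter, 42 mm tall, loose. Origin: centre of its underside.
- carton: Bystander: white carton, 90 x 120 mm, 130 mm tall, loose. Origin: centre of its underside.
- brush: Bystander: label brush lying on the worktop near the robot on the left, loose. Origin: under its middle.
- cup: Bystander: grey plastic cup, 72 mm in diameter, 80 mm tall, loose, at the back on the right. Origin: centre of its underside.

How it is judged:
On the way, in this order (a step that is already met when the one before it is completed fails the run):
1. the jar stands in the shuttle's nest, let go, its lid still raised (horizontal distance between jar and nest below 0.006 m and z of jar in the frame of nest below 0.004 m and angle between jar's own z axis and vertical below 0.08 rad and contact force between each of the arm, the fingers and jar below 0.2 N and value of joint lid below 0.003 m), for 0.2 s.
2. the shuttle is fully home with the jar standing in it, its lid still raised (value of joint shuttle below 0.005 m and horizontal distance between jar and nest below 0.006 m and z of jar in the frame of nest below 0.004 m and value of joint lid below 0.003 m), for 0.1 s.
At the end, for the whole second after the job is handed in: The robot is holding the lever down (more than 3 N) within 0.06 rad of its stop (angle above 0.89 rad), the platen presses on the lid, the lid is at least 5 of its 7 mm down, the shuttle is home within 6 mm and the jar stands upright (within 0.08 rad) on the nest's floor (value of joint lever above 0.89 rad and contact force between any of the fingers, the arm and lever above 3 N and contact force between ram and jar above 2 N and value of joint lid above 0.005 m and value of joint shuttle below 0.006 m and horizontal distance between jar and nest below 0.006 m and z of jar in the frame of nest below 0.004 m and angle between jar's own z axis and vertical below 0.08 rad); the arm keeps its last pose, push and grip.
It fails at once if the jar is tipped over (angle between jar's own z axis and vertical above 0.6 rad).
It fails at once if other goods are pushed away or knocked over (distance of any of bottle_tall, bottle_small, label_roll, lid_stack, carton, brush, cup from where it was at the start of the episode above 0.03 m or angle between any of bottle_tall, bottle_small's own z axis and vertical above 0.6 rad).
It also fails if it takes over 72 s, if anything falls off the work surface, if the arm or the gripper's body presses on something with over 40 N, if the wrist force passes 120 N, or if a joint passes its speed limit or range.

ROBOT

A 6-joint arm with a two-finger parallel gripper is mounted at the origin on the work surface. World frame = base frame: x ahead of the robot, y to its left, z up, the work surface at z = 0. Lengths are in m, angles in rad, forces in N, time in s.
With the tool pointing down it reaches from about 0.35 to 0.775 m from the base axis. Payload 7.3 kg.
Tool frame: the origin (TCP) lies at the very end of the fingers, on their centre line; the grasp point (between the pads) lies grip_point_offset behind it (grip_point_offset is the distance from the TCP to the grasp point, in m); z points along the fingers, y is the direction in which the jaws open and shut (so a half turn about z gives the same grasp; the last joint's range is limited). The gripper opens to 92 mm and grips with 3 to 60 N. Pads are 19 mm wide; open, the fingers measure 130 mm over their backs; the gripper's body (75 mm by 190 mm) begins 47 mm behind the grasp point.
Start: joints at [1.052, 0.342, 1.524, -0, 1.275, -0.146], TCP at [0.191, 0.489, 0.227] pointing down, gripper open.
Joint ranges: [-2.53, 2.53], [-0.77, 2.02], [0.04, 2.7], [-1, 4.14], [0.28, 2.66], [-3.11, 3.11]. Speed limits (rad/s): [2.57, 2.57, 3.14, 3.14, 3.14, 3.14].

INTERFACE

Orientations are given as [roll, pitch, yaw] about the fixed x, y, z axes, in that order (R = Rz(yaw) Ry(pitch) Rx(roll)).
In Python, from cell import * gives the robot as it stands.
- The arm moves only by the shell command python3 -m inch 'ROWS' [OPENING] [FORCE]. ROWS is JSON, a list that holds one entry, the list of rows, each a list of 4 numbers: the shift along the tool's x, y, z in mm, then the turn about the tool's z in rad. In form: [[[x, y, z, roll], ...]]. A call has 1 to 10 rows; each row shifts and turns the commanded pose from where the row before left it, along the tool's axes as they then stand; what a row does not reach is not made up. A row lasts 1/8 s, in which the tool goes at most 62.5 mm and 10.7 degrees, less where a joint would pass 70% of its speed; a pose out of reach is approached as far as the arm can. A call with a gripper value outside its range is refused whole. OPENING is the closure, from -1 (fully open) to 1 (shut), set as the call begins (- or left out, the last holds). The fingers move at their own pace and stop on an object; FORCE is the grip in N (left out, the last holds). Time passes only in rows, so rows that do not move let the fingers close. It gives the time, the measured TCP pose, the force and the opening at its end, in the units of the state.
- observe(): the state, without advancing time (a new reading comes with each control period).
- read_camera(name): name is "side" or "top"; returns a dict with "img" (480x640x3 uint8, blue, green, red), "fx", "fy", "cx", "cy" (pixels), "eye" and "rotation" of the camera in the world. Camera axes: x right, y down, z forward; pixel columns grow to the right and rows downward; lengths in m; the calibration is good to about 2 mm. A picture is of the moment at which its call begins. There is no depth.
- hand_in(): hands the job in, once; it reports no verdict.
Trained networks look in the newest picture that a camera, given by its name, has taken for a name from the list of things; names that differ only in an ending like _2 or _b are one class to them, and where a whole thing is asked for, a point or a joint stands for the part that bears it (a point fixed in the world has none). Each returns a list of dicts, best first, with "conf" (0 to 1); they miss things now and then, are a little off and sometimes report something else, mostly with a low value. They report only what shows in the picture. A call takes as long as a camera call.
- boxes_of(camera, label): "at" ([row, column] in pixels, amid what is visible of it).
- place_of(camera, label): "at" ([row, column] in pixels: a listed point, or the origin of a listed thing).
The state is a dict: "time": time; "qpos": joint angles; "qvel": joint speeds; "joint_efforts": joint torques, N m; "tool_pos": TCP position; "tool_rot": TCP orientation; "contact_force": force on the tool from outside, world axes, zero at the start; "torque": the same for the moment, N m; "opening": finger opening in m.
Only numpy, scipy, OpenCV 4.12 (cv2) and the standard library are available. Lean on these libraries where they do the work, as an engineer would, in place of code of your own. Each camera call takes 0.05 s, during which the arm holds its last target. There are 200 camera calls.

## Working session

There is one attempt and no reset: what is moved stays moved. The work goes in short steps, Python scripts to look and compute and a shell command to move; the robot and the scene stay as the last step left them, time stands still between calls to the robot, and variables do not carry over. Pictures are saved under pics/ and viewed, about 8 in all and at most 12, crops included, and the job is handed in when it is done.

```bash
mkdir -p pics; ls; cat > h.py <<'E'
from cell import *
import numpy as np, cv2
def ray(c,at):
    d=np.array([(at[1]-c["cx"])/c["fx"],(at[0]-c["cy"])/c["fy"],1.]); return np.array(c["eye"]),np.array(c["rotation"])@d
def onz(c,at,z):
    e,d=ray(c,at); return e+d*(z-e[2])/d[2]
def proj(c,p):
    v=np.array(c["rotation"]).T@(np.array(p)-np.array(c["eye"])); return c["fy"]*v[1]/v[2]+c["cy"], c["fx"]*v[0]/v[2]+c["cx"]
E
python3 - <<'E'
from h import *
Z={"jar":0,"nest":.031,"shuttle_pull":.062,"grip":.31,"press":0,"ram":.13,"bottle_tall":0,"bottle_small":0,"label_roll":0,"lid_stack":0,"carton":0,"brush":0,"cup":0}
for n in("top","side"):
    c=read_camera(n); cv2.imwrite(f"pics/{n}0.png",c["img"]); print(n,np.round(c["eye"],3))
    for k,z in Z.items():
        for r in place_of(n,k)[:2]: print(k,round(r["conf"],2),np.round(r["at"],1),np.round(onz(c,r["at"],z)[:2],3))
print(observe(), grip_point_offset)
E
```

```text
pics
top [ 0.439 -0.064  1.462]Traceback (most recent call last):
  File "<stdin>", line 6, in <module>
  File "h.py", line 6, in onz
    e,d=ray(c,at); return e+d*(z-e[2])/d[2]
                                       ~^^^
IndexError: invalid index to scalar variable.
```

```bash
cat > h.py <<'E'
from cell import *
import numpy as np, cv2
from scipy.spatial.transform import Rotation as Ro
def rot(c):
    r=np.array(c["rotation"],float)
    return r if r.ndim==2 else Ro.from_euler("xyz",r).as_matrix()
def ray(c,at):
    d=np.array([(at[1]-c["cx"])/c["fx"],(at[0]-c["cy"])/c["fy"],1.]); return np.array(c["eye"]),rot(c)@d
def onz(c,at,z):
    e,d=ray(c,at); return e+d*(z-e[2])/d[2]
def proj(c,p):
    v=rot(c).T@(np.array(p)-np.array(c["eye"])); return c["fy"]*v[1]/v[2]+c["cy"], c["fx"]*v[0]/v[2]+c["cx"]
E
python3 - <<'E'
from h import *
Z={"jar":0,"nest":.031,"shuttle_pull":.062,"grip":.31,"press":0,"ram":.13,"bottle_tall":0,"bottle_small":0,"label_roll":0,"lid_stack":0,"carton":0,"brush":0,"cup":0}
for n in("top","side"):
    c=read_camera(n); cv2.imwrite(f"pics/{n}0.png",c["img"]); print(n,np.round(c["eye"],3),c["rotation"])
    for k,z in Z.items():
        for r in place_of(n,k)[:2]: print(k,round(r["conf"],2),np.round(r["at"],1),np.round(onz(c,r["at"],z)[:2],3))
print(observe()); print(grip_point_offset)
E
```

```text
top [ 0.439 -0.064  1.462] [-3.0573154  -0.00821456 -1.56117049]
jar 0.82 [231.3 139.9] [0.581 0.371]
nest 0.56 [245.7 284. ] [0.546 0.011]
shuttle_pull 0.66 [294.5 285.1] [0.428 0.005]
grip 0.71 [240.8 363.4] [ 0.536 -0.159]
press 0.75 [198.3 280.3] [0.667 0.024]
ram 0.61 [187.8 274.7] [0.671 0.029]
ram 0.41 [207.1 454.1] [ 0.631 -0.38 ]
bottle_tall 0.68 [168.  381.6] [ 0.747 -0.229]
bottle_tall 0.61 [278.  154.8] [0.465 0.33 ]
bottle_small 0.55 [270.7 450.2] [ 0.491 -0.4  ]
bottle_small 0.45 [168.9 382.9] [ 0.745 -0.233]
label_roll 0.91 [206.4 456.8] [ 0.652 -0.418]
lid_stack 0.75 [335.5 394.3] [ 0.33  -0.261]
carton 0.92 [207.5 503.4] [ 0.65  -0.534]
brush 0.8 [322.3 204.4] [0.358 0.205]
cup 0.77 [168.9 382.3] [ 0.745 -0.231]
cup 0.2 [206.9 503.6] [ 0.652 -0.535]
side [ 0.373 -0.874  0.849] [-2.23338401 -0.00392061 -0.22255767]
jar 0.65 [210.7 300.2] [0.581 0.381]
nest 0.87 [277.1 310.9] [0.545 0.029]
nest 0.59 [212.2 301.6] [0.576 0.326]
shuttle_pull 0.97 [278.  264.8] [0.427 0.016]
shuttle_pull 0.39 [210.5 301.8] [0.571 0.289]
grip 0.62 [233.  326.6] [ 0.54  -0.163]
press 0.86 [
[... 336 characters left out ...]
 0.72 [344.9 418.6] [ 0.745 -0.218]
{'time': 1.5, 'qpos': array([ 1.05198058e+00,  3.42022872e-01,  1.52408366e+00, -1.17233796e-05,
        1.27539137e+00, -1.46016608e-01]), 'qvel': array([ 0.00081933, -0.00048888,  0.00139195, -0.00042104, -0.00087189,
        0.00039699]), 'joint_efforts': array([ 2.51454203e-04, -4.31124830e+01, -2.44478863e+01,  7.18597183e-02,
        4.81902680e-02, -1.17926413e-05]), 'tool_pos': array([0.19122268, 0.48896749, 0.22673434]), 'tool_rot': array([3.14150055e+00, 2.48820284e-05, 2.76879692e+00]), 'contact_force': array([ 0.35094676,  0.05543209, -0.38815669]), 'torque': array([-0.00541045, -0.00700129,  0.01916223]), 'opening': 0.09178005256102818}
0.0188
```

View pics/top0.png

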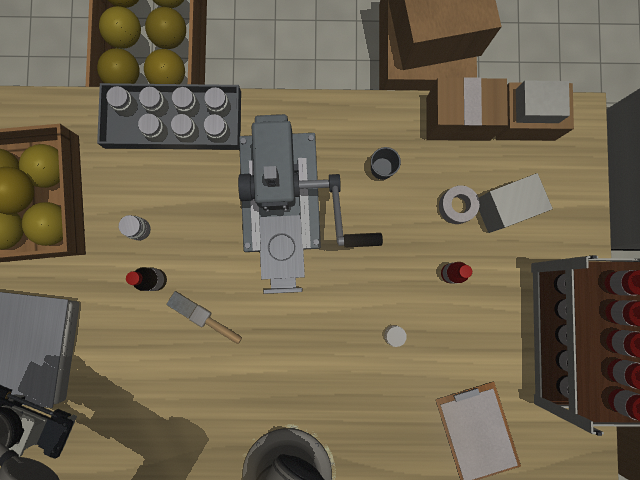

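View pics/side0.png

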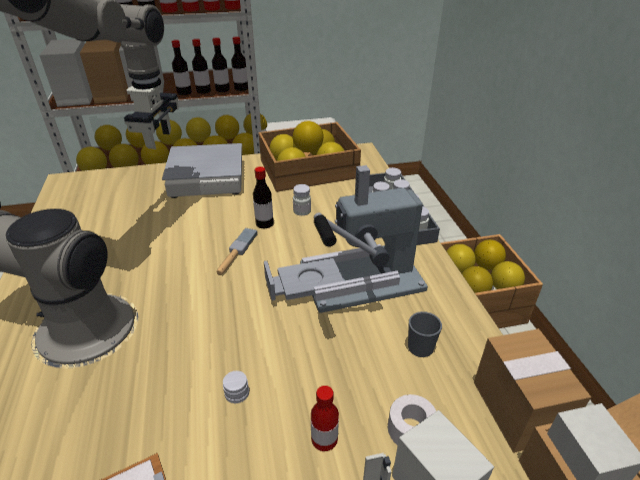

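```bash
python3 - <<'E'
from h import *
I=cv2.imread("pics/top0.png"); J=cv2.imread("pics/side0.png")
def cr(I,r,c,h,w,s): return cv2.resize(I[r:r+h,c:c+w],None,fx=s,fy=s,interpolation=cv2.INTER_CUBIC)
a=np.hstack([cr(I,205,105,50,66,6),cr(I,228,250,50,66,6)]); b=np.hstack([cr(J,180,280,50,66,6),cr(J,250,280,50,66,6)])
cv2.imwrite("pics/m.png",np.vstack([a,b]))
E
```

```text
(no output)
```

View pics/m.png

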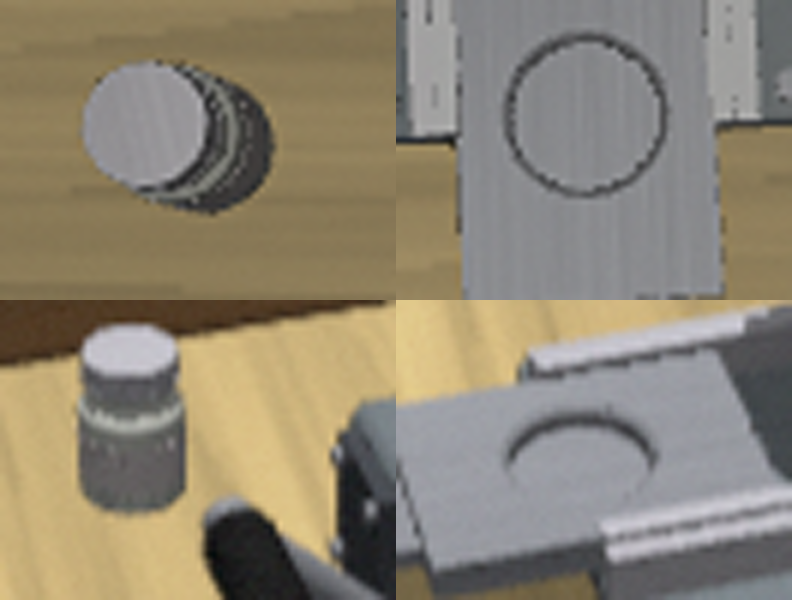

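```bash
python3 - <<'E'
from h import *
c=read_camera("top"); s=read_camera("side")
p=lambda *a:print(np.round(onz(*a)[:2],4))
p(c,(225.2,128.6),.084);p(s,(187.9,301.1),.084)
p(c,(246.5,281.2),.043);p(s,(275.7,310.6),.043)
for a,b in(((227.6,259.9),(276.7,260.8)),((227.6,302.4),(276.7,304.1)),((241,249.5),(160,252))):
  d=onz(c,a,.043)-onz(c,b,.043); print("yaw",np.arctan2(d[1],d[0]))
for n,k,z in(("top","press",0),("side","press",0)):
  print(boxes_of(n,k)[:1])
E
```

```text
[0.5866 0.3726]
[0.5862 0.3799]
[0.5433 0.0173]
[0.5428 0.0209]
yaw 0.03632694240122149
yaw 0.046478944536631546
yaw 3.130464138364751
[{'at': [198.7, 281.1], 'conf': 0.97}]
[{'at': [260.8, 358.7], 'conf': 0.7}]
```

```bash
python3 -m inch '[[[0,0,0,-0.14],[0,0,0,-0.14],[0,0,0,-0.14],[-43,-14.6,0,0],[-43,-14.6,0,0],[-43,-14.6,0,0],[-43,-14.6,0,0],[-43,-14.6,0,0],[-43,-14.6,0,0],[-43,-14.6,0,0]]]' -1 20; python3 -m inch '[[[-43,-14.6,0,0],[-43,-14.6,0,0],[0,0,0,0],[0,0,0,0]]]'
```

```text
time: 2.95
tool_pos: [0.4981, 0.4006, 0.2267]
tool_rot: [3.141, 0.0, -3.094]
contact_force: [0.7, 1.2, -0.6]
opening: 0.0917
time: 3.45
tool_pos: [0.5835, 0.376, 0.2263]
tool_rot: [-3.142, -0.001, -3.095]
contact_force: [0.1, 0.1, 0.2]
opening: 0.0917
```

```bash
python3 -m inch '[[[-3,0,40,0],[0,0,45,0],[0,0,45,0],[0,0,40,0],[0,0,30,0],[0,0,0,0],[0,0,0,0]]]'; python3 - <<'E'
from h import *
c=read_camera("side"); cv2.imwrite("pics/g.png",cv2.resize(c["img"][130:280,220:420],None,fx=3,fy=3,interpolation=cv2.INTER_CUBIC))
E
```

```text
time: 4.32
tool_pos: [0.5872, 0.3772, 0.0287]
tool_rot: [3.14, 0.002, -3.093]
contact_force: [0.1, -1.0, 0.0]
opening: 0.0919
```

View pics/g.png

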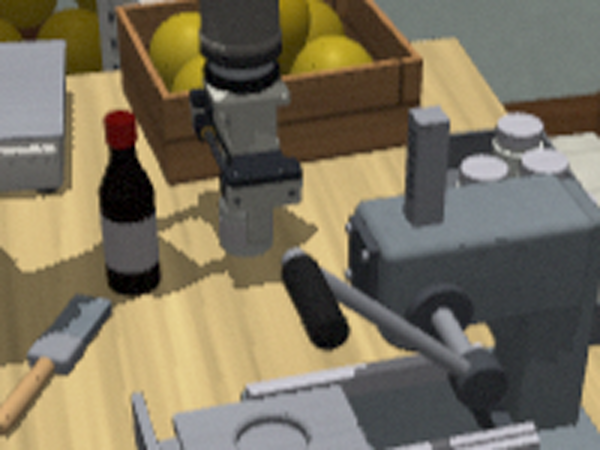

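The picture shows the jar (col ~245, row ~220 in the crop) standing upright between the fingers, and the tall bottle is clear. I'll close the gripper.

```bash
python3 -m inch '[[[0,0,0,0],[0,0,0,0],[0,0,0,0],[0,0,0,0]]]' 1 20; python3 -m inch '[[[0,0,-25,0],[10,0,-40,0],[30,0,-25,0],[0,0,0,0]]]'
```

```text
time: 4.88
tool_pos: [0.587, 0.376, 0.0268]
tool_rot: [-3.142, 0.0, -3.094]
contact_force: [-0.6, -1.2, 2.1]
opening: 0.0564
time: 5.38
tool_pos: [0.5461, 0.3749, 0.1187]
tool_rot: [3.14, 0.002, -3.093]
contact_force: [-0.1, -0.2, -3.2]
opening: 0.0553
```

```bash
python3 -m inch '[[[2.5,-44.5,0,0],[2.5,-44.5,0,0],[2.5,-44.5,0,0],[2.5,-44.5,0,0],[2.5,-44.5,0,0],[2.5,-44.5,0,0],[2.5,-44.5,0,0],[2.5,-44.5,0,0],[0,0,20,0],[0,0,0,0]]]'; python3 - <<'E'
from h import *
I=[]
for n in("top","side"):
    c=read_camera(n)
    t=observe()["tool_pos"]; r,q=map(int,proj(c,[t[0],t[1],t[2]]))
    print(n,r,q,[(k,round(x["conf"],2),np.round(x["at"],1)) for k in("jar","nest") for x in place_of(n,k)[:2]])
    r0,c0=r-40,q-40; print(r0,c0)
    I.append(cv2.resize(c["img"][r0:r0+80,c0:c0+66],None,fx=6,fy=6,interpolation=cv2.INTER_CUBIC))
cv2.imwrite("pics/n.png",np.hstack(I))
E
```

```text
time: 6.62
tool_pos: [0.5425, 0.017, 0.0944]
tool_rot: [3.141, -0.005, -3.096]
contact_force: [-0.5, 0.2, -3.3]
opening: 0.0555
top 244 279 [('nest', 0.72, array([249.3, 281.6])), ('nest', 0.71, array([187.7, 276.5]))]
204 239
side 259 311 [('jar', 0.67, array([265.3, 310.2])), ('nest', 0.65, array([279.4, 313.9]))]
219 271
```

View pics/n.png

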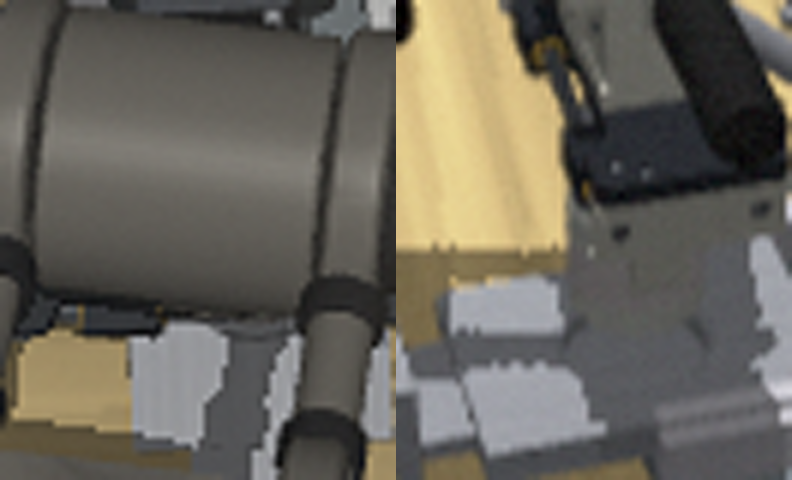

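```bash
python3 -m inch '[[[0,2,14,0],[0,0,8,0],[0,0,4,0],[0,0,0,0]]]'; python3 -m inch '[[[0,0,3,0],[0,0,3,0],[0,0,0,0]]]';  python3 -m inch '[[[0,0,2,0],[0,0,2,0],[0,0,0,0]]]'
```

```text
time: 7.42
tool_pos: [0.5435, 0.0197, 0.0702]
tool_rot: [3.141, -0.001, -3.094]
contact_force: [0.2, -0.1, -3.0]
opening: 0.0551
time: 7.8
tool_pos: [0.5436, 0.0197, 0.0645]
tool_rot: [3.141, -0.0, -3.094]
contact_force: [-0.6, 0.3, -4.1]
opening: 0.0553
time: 8.18
tool_pos: [0.5436, 0.0197, 0.0605]
tool_rot: [3.141, -0.0, -3.094]
contact_force: [-0.8, 0.8, -3.1]
opening: 0.055
```

```bash
python3 -m inch '[[[0,0,1.5,0],[0,0,1.5,0],[0,0,0,0]]]'
```

```text
time: 8.55
tool_pos: [0.544, 0.0197, 0.0579]
tool_rot: [3.142, 0.001, -3.094]
contact_force: [0.2, 0.1, -1.6]
opening: 0.0552
```

```bash
python3 -m inch '[[[0,0,0,0],[0,0,0,0],[0,0,0,0],[0,0,-15,0],[0,0,-30,0],[0,0,-40,0],[0,0,-20,0],[0,0,0,0]]]' -0.7; python3 -m inch '[[[40,0,0,0],[45,0,0,0],[45,0,0,0],[20,0,0,0],[0,0,0,0],[0,0,0,0]]]' 1; python3 - <<'E'
from h import *
for n in("top","side"):
    c=read_camera(n); cv2.imwrite(f"pics/{n}1.png",c["img"])
    for k,z in(("jar",.031),("nest",.031),("shuttle_pull",.062)):
        for r in place_of(n,k)[:2]: print(n,k,round(r["conf"],2),np.round(r["at"],1),np.round(onz(c,r["at"],z)[:2],3))
s=cv2.imread("pics/side1.png")[180:320,220:390]; cv2.imwrite("pics/s1.png",cv2.resize(s,None,fx=4,fy=4,interpolation=cv2.INTER_CUBIC))
E
```

```text
time: 9.55
tool_pos: [0.5448, 0.0196, 0.1652]
tool_rot: [-3.141, 0.005, -3.094]
contact_force: [0.8, 0.3, -0.8]
opening: 0.078
time: 10.3
tool_pos: [0.3949, 0.0125, 0.1627]
tool_rot: [3.142, 0.001, -3.095]
contact_force: [-0.0, 0.2, 0.2]
opening: 0.0224
top jar 0.88 [247.9 280.9] [0.541 0.019]
top jar 0.31 [168.1 378.7] [ 0.74  -0.219]
top nest 0.85 [247.9 284.2] [0.541 0.011]
top shuttle_pull 0.56 [293.8 283.5] [0.43  0.009]
side jar 0.94 [275.3 311.8] [0.549 0.035]
side nest 0.69 [281.3 312.1] [0.545 0.012]
side shuttle_pull 0.69 [275.5 266.7] [0.433 0.024]
side shuttle_pull 0.2 [347.6 418.4] [ 0.715 -0.272]
```

View pics/s1.png

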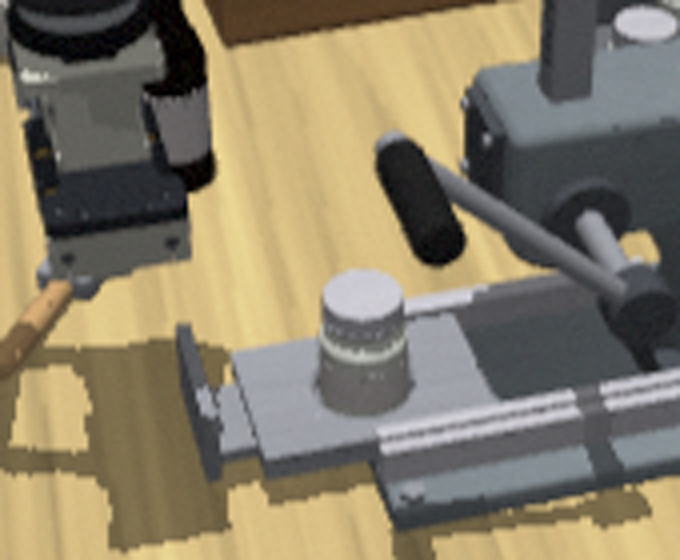

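The jar stands upright in the nest with its lid still raised (crop 362,340). The pull is at (195,400), clear in front of the closed fingers. Next I lower in front of it.

```bash
python3 -m inch '[[[0,0,40,0],[0,0,40,0],[0,0,38,0],[0,0,0,0]]]'; python3 -m inch '[[[-15,0,0,0],[-8,0,0,0],[-8,0,0,0],[-8,0,0,0],[-8,0,0,0]]]'
```

```text
time: 11.2
tool_pos: [0.3921, 0.0129, 0.0431]
tool_rot: [3.14, -0.006, -3.095]
contact_force: [0.8, -0.7, 0.7]
opening: 0.0002
time: 11.82
tool_pos: [0.441, 0.015, 0.0449]
tool_rot: [3.141, -0.0, -3.094]
contact_force: [-2.0, -0.3, 1.0]
opening: 0.0008
```

```bash
python3 -m inch '[[[-10,0,0,0],[-10,0,0,0],[-10,0,0,0],[-10,0,0,0],[-10,0,0,0],[-10,0,0,0],[-10,0,0,0],[-10,0,0,0],[-4,0,0,0],[0,0,0,0]]]';python3 -m inch '[[[-4,0,0,0],[-4,0,0,0],[0,0,0,0]]]'; python3 -m inch '[[[-4,0,0,0],[-2,0,0,0],[0,0,0,0]]]'
```

```text
time: 13.08
tool_pos: [0.5256, 0.0186, 0.0449]
tool_rot: [-3.141, 0.002, -3.094]
contact_force: [0.2, -0.2, 0.0]
opening: 0.0001
time: 13.45
tool_pos: [0.5334, 0.0191, 0.0448]
tool_rot: [-3.142, 0.001, -3.094]
contact_force: [-0.2, 0.4, -1.0]
opening: 0.0001
time: 13.82
tool_pos: [0.5392, 0.0195, 0.0447]
tool_rot: [3.142, 0.001, -3.094]
contact_force: [-0.9, 0.0, 0.1]
opening: 0.0007
```

```bash
for i in 1 2 3; do python3 -m inch '[[[-2,0,0,0],[-2,0,0,0],[0,0,0,0]]]' | grep -E "pos|force"; done
```

```text
tool_pos: [0.5431, 0.0197, 0.0447]
contact_force: [-1.4, -0.4, 0.1]
tool_pos: [0.5459, 0.0198, 0.0447]
contact_force: [-4.7, -0.0, 1.8]
tool_pos: [0.5457, 0.0199, 0.0446]
contact_force: [-19.2, -3.5, 14.7]
```

```bash
python3 -m inch '[[[20,0,0,0],[25,0,0,0],[0,0,-50,0],[0,0,-55,0],[0,0,-55,0],[0,0,-55,0],[0,0,-55,0],[0,0,-45,0],[0,0,0,0]]]'; python3 -m inch '[[[0,-45,0,0],[-5,-45,0,0],[-8,-45,0,0],[-9,-45,0,0],[0,-4,0,0],[0,0,0,0]]]'; python3 - <<'E'
from h import *
for n in("top","side"):
    c=read_camera(n); cv2.imwrite(f"pics/{n}2.png",c["img"])
    for k,z in(("jar",.031),("nest",.031),("shuttle_pull",.062),("grip",.31)):
        for r in place_of(n,k)[:1]: print(n,k,round(r["conf"],2),np.round(r["at"],1),np.round(onz(c,r["at"],z)[:2],3))
s=cv2.imread("pics/side2.png")[120:320,220:460]; cv2.imwrite("pics/s2.png",cv2.resize(s,None,fx=3,fy=3,interpolation=cv2.INTER_CUBIC))
E
```

```text
time: 16.08
tool_pos: [0.5073, 0.0177, 0.3637]
tool_rot: [-3.14, 0.009, -3.094]
contact_force: [0.1, -0.1, -0.6]
opening: 0.0006
time: 16.82
tool_pos: [0.5363, -0.1647, 0.3587]
tool_rot: [3.14, -0.001, -3.095]
contact_force: [0.7, 0.1, -0.4]
opening: 0.0004
top nest 0.66 [206.1 454.4] [ 0.648 -0.404]
top shuttle_pull 0.62 [242.8 283.2] [0.551 0.012]
top grip 0.78 [239.5 362.3] [ 0.539 -0.157]
side jar 0.7 [270.8 356. ] [0.664 0.027]
side nest 0.84 [271.6 356.8] [0.666 0.024]
side shuttle_pull 0.63 [267.4 315. ] [0.556 0.028]
side grip 0.8 [230.6 320.6] [ 0.531 -0.153]
```

View pics/s2.png

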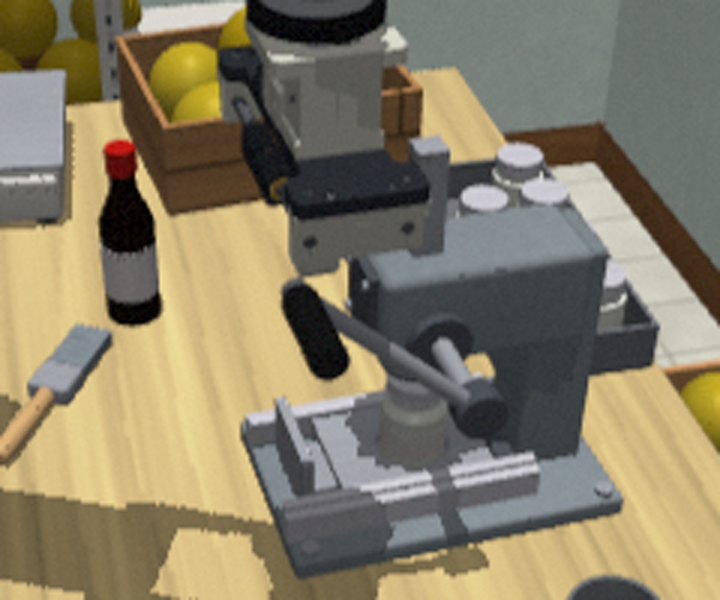

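The shuttle is home with the jar upright under the ram, and the pull has moved to about x 0.553. The fingertips are right over the grip (crop ~315,330). Next I press along the arc.

```bash
python3 -m inch '[[[0,0,15,0],[0,0,15,0],[0,0,4,0],[0,0,3,0],[0,0,0,0]]]'; python3 -m inch '[[[6,0,7.3,0],[6,0,7.3,0],[5.5,0,7.8,0],[5.5,0,7.8,0],[0,0,0,0]]]'
```

```text
time: 17.95
tool_pos: [0.5366, -0.1649, 0.3231]
tool_rot: [-3.141, 0.001, -3.094]
contact_force: [-0.0, -0.4, 0.3]
opening: 0.0004
time: 18.58
tool_pos: [0.5122, -0.1665, 0.2939]
tool_rot: [-3.14, -0.0, -3.095]
contact_force: [-6.9, -0.3, 11.2]
opening: 0.0005
```

```bash
python3 -m inch '[[[4.5,0,8.3,0],[4.5,0,8.3,0],[3.7,0,8.7,0],[3.7,0,8.7,0],[2.8,0,9,0],[2.8,0,9,0],[1.9,0,9.3,0],[1.9,0,9.3,0],[0,0,0,0]]]'; python3 -m inch '[[[1,0,9.5,0],[1,0,9.5,0],[0,0,9.5,0],[0,0,9.5,0],[-1,0,9.5,0],[-1,0,7,0],[0,0,0,0]]]'
```

```text
time: 19.7
tool_pos: [0.4863, -0.1679, 0.2226]
tool_rot: [-3.14, -0.002, -3.095]
contact_force: [-7.3, -1.9, 9.0]
opening: 0.0005
time: 20.58
tool_pos: [0.4865, -0.1678, 0.1681]
tool_rot: [-3.141, -0.002, -3.094]
contact_force: [-6.4, -2.4, 8.8]
opening: 0.0005
```

```bash
for i in 1; do python3 -m inch '[[[-1,0,5,0],[0,0,4,0],[0,0,0,0]]]'; python3 -m inch '[[[-1,0,3,0],[0,0,2,0],[0,0,0,0]]]'; python3 -m inch '[[[0,0,1.5,0],[0,0,0,0],[0,0,0,0]]]'; done
```

```text
time: 20.95
tool_pos: [0.4878, -0.1677, 0.1596]
tool_rot: [-3.14, -0.001, -3.094]
contact_force: [-6.3, -1.2, 10.1]
opening: 0.0006
time: 21.32
tool_pos: [0.4884, -0.1677, 0.1555]
tool_rot: [-3.14, -0.001, -3.094]
contact_force: [-11.1, -0.6, 17.3]
opening: 0.0008
time: 21.7
tool_pos: [0.4886, -0.1678, 0.1548]
tool_rot: [-3.139, -0.0, -3.094]
contact_force: [-12.7, 0.0, 23.3]
opening: 0.0005
```

```bash
python3 - <<'E'
from h import *
c=read_camera("side")
for k,z in(("jar",.031),("nest",.031),("shuttle_pull",.062),("grip",.142)):
    for r in place_of("side",k)[:1]: print(k,round(r["conf"],2),np.round(onz(c,r["at"],z)[:2],3))
cv2.imwrite("pics/s3.png",cv2.resize(c["img"][120:320,220:460],None,fx=3,fy=3,interpolation=cv2.INTER_CUBIC))
o=observe(); print(o["tool_pos"],o["contact_force"],o["time"])
E
```

```text
jar 0.5 [0.667 0.032]
nest 0.8 [0.667 0.029]
shuttle_pull 0.9 [0.557 0.019]
grip 0.67 [ 0.466 -0.472]
[ 0.48852998 -0.16774959  0.15475807] [-12.03866858   0.18002277  22.51969405] 21.95
```

View pics/s3.png

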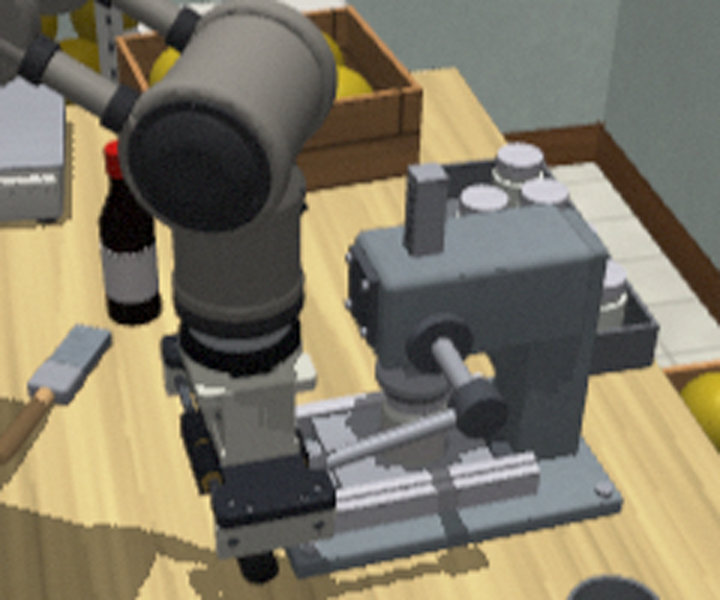

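The lever is down (bar from 470,405 to 320,460), the platen sits on the lid (415,385), and the shuttle is home. I'll hand in.

```bash
python3 -c "
from cell import *
print(hand_in())"
```

```text
the job is handed in; nothing more can be done
None
```

I carried out the whole task and handed it in at about 22 s with the lever still held down; the hand-in reports no verdict.

- **Jar:** I set it in the nest and let go. A side picture then showed it upright with the lid still raised.
- **Shuttle:** I pushed it with closed fingers until it hit its stop, where the push rose to about 19 N. The side camera then placed the jar within about 3 mm of the nest, both under the ram.
- **Lever:** I pressed it down its arc from above. The fingertips ended at z 0.155 m, the height worked out for the stop. The force rose to about 22 N up, with about 12 N sideways.
- **Last picture:** the lever is down, the platen is on the lid, the jar is upright, and the tall bottle and brush look unmoved. I did not check the positions of the other goods again.

**Disagreements:**
- The network's last grip position, about (0.47, -0.47), was wrong. The hand mostly hid the grip, so I went by the picture, height and force instead.
- The two cameras differed by 4 to 7 mm in y early on, so I averaged them.
- I did not measure the lid travel directly. I infer that it is home from the lever being at its stop.

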